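# Press the watchmaker's tools home in their case

## Robot

A 6-joint arm with a two-finger parallel gripper is mounted at the origin on the work surface. World frame = base frame: x ahead of the robot, y to its left, z up, the work surface at z = 0. Lengths are in mm, angles in rad, forces in N, time in s.
With the tool pointing down it reaches from about 275 to 975 mm from the base axis. Payload 8.4 kg.
Tool frame: the origin (TCP) lies at the very end of the fingers, on their centre line; the grasp point (between the pads) lies 19 mm behind it; z points along the fingers, y is the direction in which the jaws open and shut (so a half turn about z gives the same grasp; the last joint's range is limited). The gripper opens to 92 mm and grips with 3 to 60 N. Pads are 20 mm wide; open, the fingers measure 128 mm over their backs; the gripper's body (75 mm by 189 mm) begins 69 mm behind the grasp point.
Start: joints at [1.15, 0.353, 1.633, -0, 1.155, -0.002], TCP at [254.164, 570.989, 214.583] pointing down, gripper open.
Joint ranges: [-2.63, 2.63], [-0.92, 2.1], [0.06, 2.66], [-1.3, 4.44], [0, 2.69], [-3.02, 3.02]. Speed limits (rad/s): [2.22, 2.22, 2.79, 3.14, 3.14, 3.14].

## Interface

Orientations are given as a unit quaternion [w, x, y, z].
In Python, from cell import env, optics, hand_in gives the robot as it stands.
- The arm moves only by the shell command python3 -m handwheel 'ROWS' [FORCE]. ROWS is text: rows parted by semicolons, each of 7 numbers parted by spaces: the shift along the tool's x, y, z in m, then the turn, a rotation vector about the tool's x, y, z in rad, then the opening, from -1 (shut) to 1 (fully open), so that 0 is half open. In form: tx ty tz wx wy wz gripper; .... A call has 1 to 12 rows; each row is the pose to reach, as a shift and turn from the pose commanded when the call began, along the tool's axes at that moment; what a row does not reach only later rows make up. A row lasts 1/10 s, in which the tool goes at most 50 mm and 8.59 degrees, less where a joint would pass 70% of its speed; a pose out of reach is approached as far as the arm can. A call with a gripper value outside its range is refused whole. The fingers move at their own pace and stop on an object; FORCE is the grip in N (left out, the last holds). Time passes only in rows, so rows that repeat a pose let the fingers close. It gives the time, the measured TCP pose, the force and the opening at its end, in the units of the state.
- env.get_state(): the state, without advancing time (a new reading comes with each control period).
- optics.camera(name): name is "side" or "top" or "wrist"; returns a dict with "image" (480x640x3 uint8, red, green, blue), "range_z" (480x640 float32, mm along the optical axis (not along the pixel's ray), 0 where there is no reading), "fx", "fy", "cx", "cy" (pixels), "R" (3x3) and "t" (3): a world point X has camera coordinates R X + t; the wrist camera has in their place "hand_eye" (4x4, takes a point from camera to tool coordinates, whose origin is the TCP and whose axes are the flange's). Camera axes: x right, y down, z forward; pixel columns grow to the right and rows downward; lengths in mm; the calibration is good to about 2 mm. The wrist camera is an equidistant fisheye: a pixel r from the principal point sees the ray r / f radians off the axis. A picture is of the moment at which its call begins: read the wrist's pose just before it.
- hand_in(): hands the job in, once; it reports no verdict.
Trained networks look in a picture, given as the dict that the camera call returned (one of the last four; its "shot" number tells which), for a name from the list of things; names that differ only in an ending like _2 or _b are one class to them, and where a whole thing is asked for, a point or a joint stands for the part that bears it (a point fixed in the world has none). Each returns a list of dicts, best first, with "conf" (0 to 1); they miss things now and then, are a little off and sometimes report something else, mostly with a low value. They report only what shows in the picture. A call takes as long as a camera call. They do not tell look-alikes from the thing itself.
- optics.boxes_of(label, picture): "box" ([centre column, centre row, width, height] in pixels, round what is visible of it).
- optics.regions_of(label, picture): "pixels" (480x640 bool, what is visible of it) and "box" ([centre column, centre row, width, height] in pixels, round what is visible of it).
The state is a dict: "time_s": time; "joint_pos": joint angles; "dq": joint speeds; "joint_torque": joint torques, N m; "ee_pos": TCP position; "eef_rot": TCP orientation; "force": force on the tool from outside, world axes, zero at the start; "ft_torque": the same for the moment, N m; "gripper_width": finger opening in mm.
Only numpy, scipy, OpenCV 4.12 (cv2) and the standard library are available. Lean on these libraries where they do the work, as an engineer would, in place of code of your own. Each camera call takes 0.05 s, during which the arm holds its last target.

## Task

Someone left a screwdriver lying on the micrometer in the open tool case: put it in the tray so that it lies wholly inside. Then press the micrometer and the pliers, which are only resting on their cutouts, down into the insert until each is fully home along its whole length. Leave the caliper, the loupe and everything else on the bench where they are.

Things in the scene. Friction and masses are not known exactly. Their poses are not given: they have to be found in the camera images.
- case: Open black hard tool case, fixed to the bench. Base 240 mm (its x) by 290 mm (its y), rim top 34 mm above the bench; the lid, same size and 32 mm high, is folded right back flat on the bench on the base's +x side. Origin: centre of the base, on the bench surface; z up. A rigid grey insert fills the base.
- insert_face (a point): Centre of the insert's face, 30 mm above the bench. Dark-floored shaped cutouts (1.5 mm clearance) for micrometer, pliers, caliper, loupe. Sprung ribs in the walls (1.5 mm interference) grip the micrometer and pliers: each now rests level on top of its ribs; 4 to 14 N down near an end slips that end past them, 5 to 7 mm down to the floor, where friction holds it.
- micrometer: Outside micrometer, 125 mm long, 180 g, loose, lying flat over its cutout, axes parallel to the case's. Origin: middle of the length, on the spindle axis in plan, at the thimble's underside. y runs from the anvil (-62 mm) to the ratchet (+62 mm). C-frame y -62 to -4, x -9 to +42 mm, flat top at z 15 mm; thimble y 13 to 50 mm. Home: origin at (-4, 0, 18) mm in the case's frame; now 5 to 6 mm higher.
- mic_anvil_end (a point): Top face of the micrometer frame's straight arm at the anvil end (12 mm wide along y, 38 mm long along x), beside that end's ribs: a good place to press. Fully home: 33 mm above the bench (3 mm above the insert face).
- mic_bow (a point): Top face of the middle of the micrometer frame's bow, 12 mm wide along x. Fully home: 33 mm above the bench.
- mic_thimble (a point): Top of the micrometer's thimble (18 mm diameter) above its ribs: a good place to press that end. Fully home: 36 mm above the bench (6 mm above the insert face).
- pliers: Flat-nose pliers, steel with black handles, 135 mm long, 12 mm thick, 120 g, loose, lying flat over their cutout, axes parallel to the case's. Origin: middle of the length, underside. Jaws (13 mm wide) to +y; two handles (9 mm wide, centre lines 28 mm apart at the end) to -y. Home: origin at (-65, -30, 20) mm in the case's frame; now 6 to 7 mm higher.
- pliers_jaws (a point): Top of the jaws at their side ribs, a good place to press that end. Fully home: 32 mm above the bench (2 mm above the insert face).
- pliers_handles (a point): Point midway between the two handles at their side ribs, level with their top faces (air below it; the handles' inner edges are 9.5 mm to either side along x, outer edges 18.5 mm). Press both handles here. Fully home: 32 mm above the bench.
- pliers_left_handle (a point): Top of the handle on the pliers' -x side, at the ribs. Fully home: 32 mm above the bench.
- pliers_right_handle (a point): Top of the handle on the pliers' +x side, at the ribs. Fully home: 32 mm above the bench.
- screwdriver: Small screwdriver, 141 mm long, 35 g, lying level on the micrometer's frame, across the opening of the C, a little askew. Origin: underside of the middle of the handle. Long axis is its y: bright hexagonal handle 10 mm wide and high from y = -43 to +43 mm, brass cap to +53 mm, thin blade to -88 mm.
- driver_middle (a point): Centre of the middle of the screwdriver's handle, 5 mm above its underside: grip here, across the handle.
- driver_tip (a point): Tip of the screwdriver's blade.
- driver_cap (a point): End of the screwdriver's brass cap.
- tray: Shallow open plastic tray (the only one), 200 mm long (its x) by 120 mm wide (its y), walls 22 mm high and 3 mm thick, floor 3 mm thick, fixed to the bench, empty. Origin: centre of its underside.
- caliper: Digital caliper, 236 mm long, already home in its cutout on the far (+x) side of the case: leave it. Origin: underside of its slider, on the beam's middle line.
- loupe: Black eye loupe, 33 mm diameter, 30 mm high, standing in its round recess in the case, 18 mm above the insert face: leave it. Origin: centre of its underside.
- jar: Glass parts jar with steel lid, 54 mm diameter, 60 mm high, on the bench: leave it. Origin: centre of its underside.
- holder: Black movement holder with a watch movement, 49 mm long, 18 mm high, on the bench: leave it. Origin: centre of its underside.
- blower: Black rubber dust blower, 56 mm diameter, 100 mm high, on the bench: leave it. Origin: centre of its underside.
- oil_pot: Round aluminium oil pot with a lid, 38 mm diameter, 31 mm high, on the bench: leave it. Origin: centre of its underside.
- tweezers: Steel tweezers, 130 mm long (along y), lying on the bench: leave them. Origin: underside, middle.
Not all that is in view belongs to the job. Of the things that look like the micrometer, the larger one is meant.

How it is judged (in metres and radians):
On the way, in this order (a step that is already met when the one before it is completed fails the run):
1. the screwdriver lies in the tray (x of driver_cap in the frame of tray between -0.098 and 0.098 m and y of driver_cap in the frame of tray between -0.058 and 0.058 m and z of driver_cap in the frame of tray between 0 and 0.022 m and x of driver_tip in the frame of tray between -0.098 and 0.098 m and y of driver_tip in the frame of tray between -0.058 and 0.058 m and z of driver_tip in the frame of tray between 0 and 0.022 m), for 0.2 s.
2. micrometer and pliers are both fully home in their cutouts (z of each of mic_anvil_end, mic_bow in the frame of case below 0.0348 m and z of mic_thimble in the frame of case below 0.0378 m and z of each of pliers_jaws, pliers_left_handle, pliers_right_handle in the frame of case below 0.0338 m and x of micrometer in the frame of case between -0.008 and 0 m and y of micrometer in the frame of case between -0.004 and 0.004 m and angle between the y axis of each of micrometer, pliers and the y axis of case, either way round below 0.06 rad and x of pliers in the frame of case between -0.069 and -0.061 m and y of pliers in the frame of case between -0.034 and -0.026 m), for 0.2 s.
At the end, for the whole second after the job is handed in: Screwdriver wholly inside the tray, both ends below the rim. Micrometer and pliers in their own cutouts: anvil end, bow, thimble, jaws and both handles each within 1.8 mm of fully home height, within 4 mm in plan, parallel to the case within 0.06 rad; all at rest (all of step 1 and all of step 2 and linear speed of each of screwdriver, micrometer, pliers below 0.02 m/s); the robot touches nothing.
It fails at once if the caliper or the loupe is moved more than 10 mm from its place in the case (distance of any of caliper, loupe from where it was at the start of the episode above 0.01 m).
It fails at once if the jar, movement holder, blower, oil pot or tweezers are moved more than 30 mm (distance of any of jar, holder, blower, oil_pot, tweezers from where it was at the start of the episode above 0.03 m).
It also fails if it takes over 54 s, if anything falls off the work surface, if the arm or the gripper's body presses on something with over 40 N, if the wrist force passes 120 N, or if a joint passes its speed limit or range.

## Working session

There is one attempt and no reset: what is moved stays moved. The work goes in short steps, Python scripts to look and compute and a shell command to move; the robot and the scene stay as the last step left them, time stands still between calls to the robot, and variables do not carry over. Pictures are saved under pics/ and viewed, and the job is handed in when it is done.

```bash
ls; mkdir -p pics
python3 - <<'E'
from cell import env, optics
import cv2,numpy as np
s=env.get_state();print({k:np.round(v,3) for k,v in s.items()})
for n in ["top","side"]:
    p=optics.camera(n)
    cv2.imwrite(f"pics/{n}0.png",p["image"][:,:,::-1])
    np.savez(f"{n}0.npz",**{k:v for k,v in p.items()})
    print(n,p["fx"],p["fy"],p["cx"],p["cy"],p["R"],p["t"])
    for l in ["micrometer","screwdriver","tray","case","pliers"]:
        print(l,[(np.round(b["box"]).astype(int).tolist(),round(b["conf"],2)) for b in optics.boxes_of(l,p)])
E
```

```text
pics
{'time_s': np.float64(0.0), 'joint_pos': array([ 1.15 ,  0.354,  1.634,  0.   ,  1.155, -0.002]), 'dq': array([ 0.   ,  0.   , -0.001, -0.001, -0.   , -0.   ]), 'joint_torque': array([-2.0000e-03, -5.9384e+01, -3.3420e+01,  7.0000e-02,  2.4000e-02,
       -0.0000e+00]), 'ee_pos': array([253.979, 570.542, 213.882]), 'eef_rot': array([-0.   ,  0.208,  0.978, -0.001]), 'force': array([-0.221,  0.265, -0.457]), 'ft_torque': array([-0.032,  0.023,  0.026]), 'gripper_width': np.float64(91.836)}
top 529.1796742209195 529.1796742209195 330.55376621778066 237.9096971167332 [[-0.01363154 -0.99989268 -0.00536772]
 [-0.9787711   0.01444112 -0.20444705]
 [ 0.20450262  0.00246684 -0.97886291]] [ -44.37867768  477.13462387 1327.93771421]
micrometer [([302, 214, 48, 23], 0.7), ([246, 311, 24, 27], 0.62), ([293, 179, 140, 192], 0.22)]
screwdriver [([150, 184, 27, 20], 0.64), ([314, 210, 28, 9], 0.55)]
tray [([312, 209, 34, 9], 0.67), ([426, 249, 57, 79], 0.63)]
case [([312, 209, 33, 10], 0.71), ([150, 180, 21, 19], 0.68), ([293, 179, 139, 195], 0.59)]
pliers []
side 475.5769393831253 475.5769393831253 319.62778437208357 239.30676167451264 [[ 0.8956872  -0.44448699  0.01325736]
 [-0.29015775 -0.60677003 -0.74002609]
 [ 0.33697614  0.65898517 -0.67244749]] [-466.8891081   165.76813383 1097.32000483]
micrometer [([325, 229, 33, 29], 0.6), ([221, 229, 20, 22], 0.47), ([311, 246, 36, 34], 0.32), ([462, 330, 17, 19], 0.32)]
screwdriver [([335, 231, 19, 34], 0.43)]
tray [([352, 342, 106, 81], 0.78)]
case [([356, 224, 200, 128], 0.92)]
pliers [([311, 244, 36, 37], 0.7), ([355, 223, 196, 128], 0.25)]
```

Run:
```python
import cv2
a=cv2.imread("pics/top0.png")
cv2.imwrite("pics/top0c.png",cv2.resize(a[70:350,130:490],None,fx=2.2,fy=2.2,interpolation=cv2.INTER_CUBIC)[:600,:800])
```

```text
(no output)
```

View pics/side0.png

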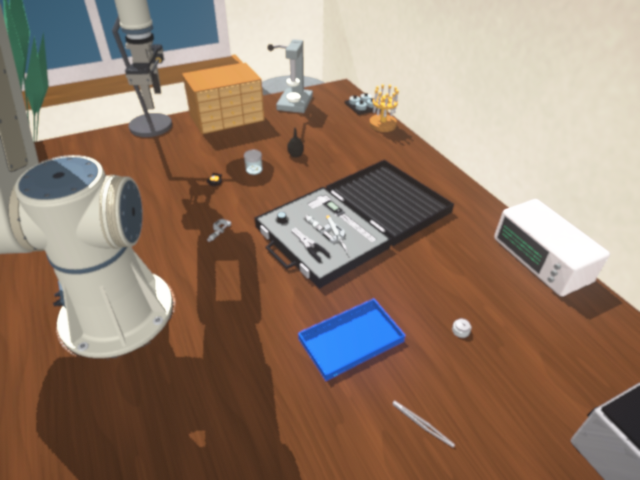

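View pics/top0.png

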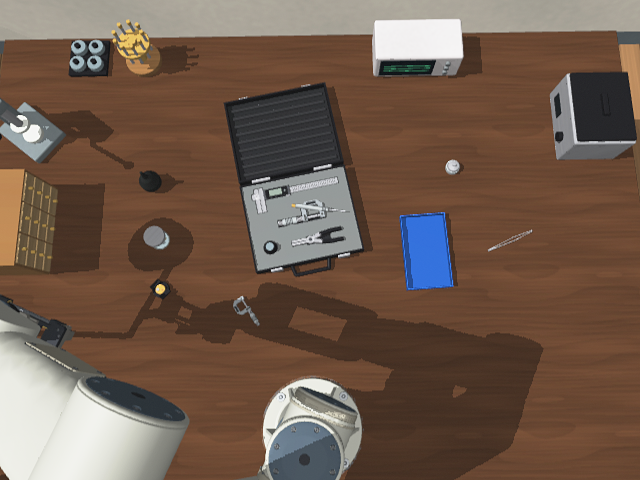

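```bash
ls pics
```

```text
side0.png
top0.png
top0c.png
```

View pics/top0c.png

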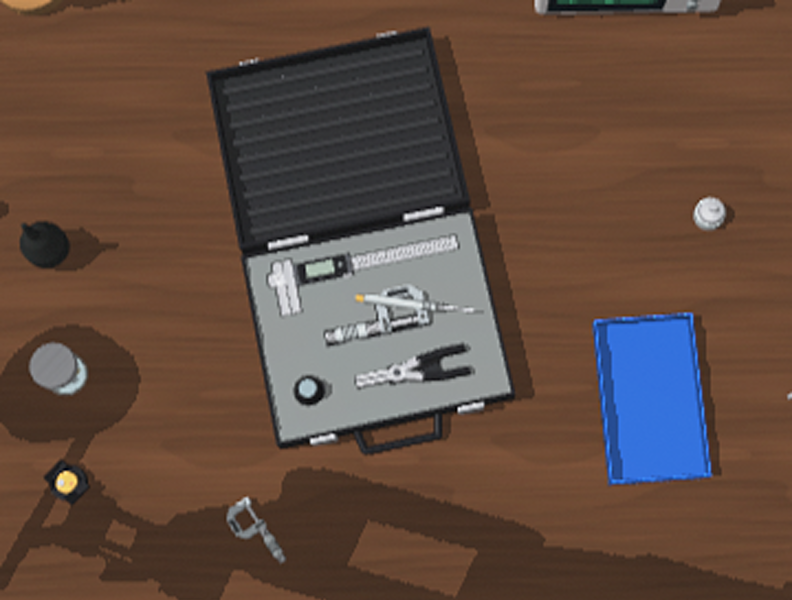

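Two things look like a micrometer: (302,214) in the case under the screwdriver, and (246,311), a smaller one loose on the bench. The one in the case is larger and lies over its cutout, so that is the one meant. Next I'll work out rough positions and then look with the wrist camera.

```bash
cat > h.py <<'E'
import numpy as np,cv2
from scipy.spatial.transform import Rotation as Ro
def bp(p,u,v,z):  # pixel->world at height z, pinhole
    R=np.array(p["R"]);t=np.array(p["t"])
    d=R.T@np.array([(u-p["cx"])/p["fx"],(v-p["cy"])/p["fy"],1]);c=-R.T@t
    return c+d*(z-c[2])/d[2]
def rq(q): return Ro.from_quat([q[1],q[2],q[3],q[0]]).as_matrix()
def wray(p,u,v):
    x=(u-p["cx"])/p["fx"];y=(v-p["cy"])/p["fy"];r=np.hypot(x,y)
    s=np.sin(r)/r if r>1e-9 else 1
    return np.array([x*s,y*s,np.cos(r)])
def wbp(p,st,u,v,z):
    H=np.array(p["hand_eye"]);T=rq(st["eef_rot"])
    d=T@H[:3,:3]@wray(p,u,v);c=T@H[:3,3]+st["ee_pos"]
    return c+d*(z-c[2])/d[2]
def wproj(p,st,X):
    H=np.array(p["hand_eye"]);T=rq(st["eef_rot"])
    q=H[:3,:3].T@(T.T@(np.array(X)-st["ee_pos"])-H[:3,3])
    th=np.arctan2(np.hypot(q[0],q[1]),q[2]);ph=np.arctan2(q[1],q[0])
    return p["cx"]+p["fx"]*th*np.cos(ph),p["cy"]+p["fy"]*th*np.sin(ph)
E
python3 - <<'E'
from h import *
p=np.load("top0.npz",allow_pickle=True)
f=lambda u,v:(130+u/2.2,70+v/2.2)
for n,u,v,z in [("nl",278,445,34),("nr",513,397,34),("hl",243,250,34),("hr",468,205,34),("t1",595,320,22),("t2",691,313,22),("t3",711,477,22),("t4",611,484,22),("cap",357,298,44),("tip",482,311,44),("loupe",310,388,48),("jar",55,368,60),("blower",45,245,70),("oil",710,212,31),("holder",68,481,18)]:
    a=f(u,v);print(n,np.round(bp(p,*a,z),0),p["range_z"][int(a[1]),int(a[0])])
import cell
from cell import env,optics
q=optics.camera("wrist");print(q["fx"],q["cx"],q["cy"],np.round(q["hand_eye"],3));cv2.imwrite("pics/w0.png",q["image"][:,:,::-1])
print(rq(env.get_state()["eef_rot"]).round(2))
E
```

```text
nl [391. 143.  34.] 1383.8909
nr [ 445. -136.   34.] 1408.6217
hl [632. 189.  34.] 1435.7528
hr [686. -87.  34.] 1459.7924
t1 [ 541. -239.   22.] 1416.1877
t2 [ 548. -356.   22.] 1416.331
t3 [ 347. -368.   22.] 1395.5858
t4 [ 341. -250.   22.] 1402.197
cap [567.  49.  44.] 1399.1425
tip [ 548. -101.   44.] 1412.4381
loupe [457. 104.  48.] 1371.4739
jar [483. 403.  60.] 1366.7122
blower [631. 420.  70.] 1402.0166
oil [ 673. -385.   31.] 1440.3827
holder [354. 394.  18.] 1387.945
371.64829954431775 318.8999579274696 239.5552738303812 [[   0.      -0.959   -0.282   79.676]
 [   1.      -0.       0.      -0.548]
 [  -0.      -0.282    0.959 -169.431]
 [   0.       0.       0.       1.   ]]
[[-0.91  0.41  0.  ]
 [ 0.41  0.91  0.  ]
 [-0.    0.   -1.  ]]
```

View pics/w0.png

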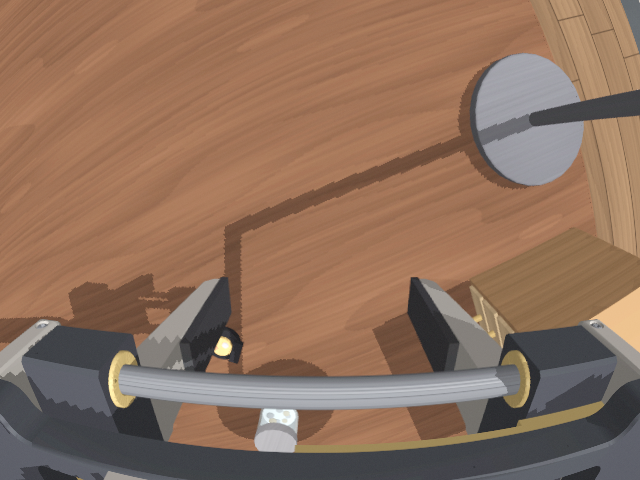

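```bash
python3 -m handwheel '-.524 -.436 0 0 0 1.28 1;-.524 -.436 0 0 0 1.28 1;-.524 -.436 0 0 0 1.28 1;-.524 -.436 0 0 0 1.28 1;-.524 -.436 0 0 0 1.28 1;-.524 -.436 0 0 0 1.28 1;-.524 -.436 0 0 0 1.28 1;-.524 -.436 0 0 0 1.28 1;-.524 -.436 0 0 0 1.28 1;-.524 -.436 0 0 0 1.28 1;-.524 -.436 0 0 0 1.28 1;-.524 -.436 0 0 0 1.28 1'
```

```text
time_s: 1.85
ee_pos: [520.2, 30.8, 214.9]
eef_rot: [0.0, 0.751, 0.66, 0.0]
force: [1.3, -0.6, 0.5]
gripper_width: 92.1
```

```bash
python3 -m handwheel '-.066 .044 0 0 0 0 1;-.066 .044 0 0 0 0 1;-.066 .044 0 0 0 0 1;-.066 .044 0 0 0 0 1;-.066 .044 0 0 0 0 1'
python3 - <<'E'
from h import *
from cell import env,optics
import pickle
s=env.get_state();p=optics.camera("wrist");pickle.dump((s,p),open("w1.pkl","wb"))
print(s["ee_pos"],s["eef_rot"])
cv2.imwrite("pics/w1.png",p["image"][:,:,::-1])
for l in ["micrometer","screwdriver","pliers"]:
    for b in optics.regions_of(l,p): print(l,np.round(b["box"]),round(b["conf"],2));
E
```

```text
time_s: 2.35
ee_pos: [554.1, -37.4, 214.5]
eef_rot: [-0.0, 0.751, 0.661, -0.0]
force: [0.1, -0.3, 0.5]
gripper_width: 92.0
[554.0818938  -37.3581155  214.48311465] [-3.30137918e-04  7.50709156e-01  6.60632761e-01 -9.77776003e-05]
micrometer [80. 72. 52. 71.] 0.71
micrometer [309. 155.  87. 128.] 0.66
screwdriver [325. 201.  10. 150.] 0.63
pliers [247. 207.  71. 133.] 0.74
```

View pics/w1.png

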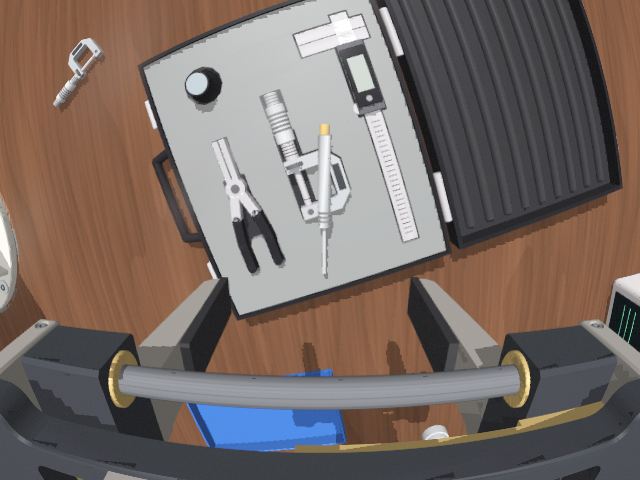

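Run:
```python
from h import *
import pickle
s,p=pickle.load(open("w1.pkl","rb"))
im=p["image"]
cv2.imwrite("pics/w1c.png",cv2.resize(im[80:290,190:450],None,fx=2.85,fy=2.85,interpolation=cv2.INTER_CUBIC)[:,:,::-1])
for n,u,v,z in [("cap",325,124,44),("capj",324.5,135,44),("handle end",324,229,44),("tip",325,277,43.5),("caseNL",143,67,34),("case NR",240,318,34),("case FR",447,252,34)]:
    print(n,np.round(wbp(p,s,u,v,z),1))
rz=p["range_z"];H=p["hand_eye"]
for n,u,v in [("handle",324,180),("frame arm",311,212),("thimble",278,115),("jaw",222,160),("insert",290,240),("handleL",243,250),("handleR",272,250)]:
    d=wray(p,u,v);d=d/d[2]*rz[v,u];X=rq(s["eef_rot"])@(H[:3,:3]@d+H[:3,3])+s["ee_pos"];print(n,X.round(1))
```

```text
cap [570.5  49.1  44. ]
capj [568.7  39.2  44. ]
handle end [557.3 -48.1  44. ]
tip [552.3 -96.9  43.5]
caseNL [399.8 139.3  34. ]
case NR [ 455.  -137.5   34. ]
case FR [680.4 -90.8  34. ]
handle [563.1  -1.4  47.7]
frame arm [547.1 -31.3  39. ]
thimble [529.2  63.3  41. ]
jaw [470.1  30.   38.5]
insert [522.1 -58.7  29.8]
handleL [474.9 -60.6  38.1]
handleR [503.9 -64.3  37.9]
```

View pics/w1c.png

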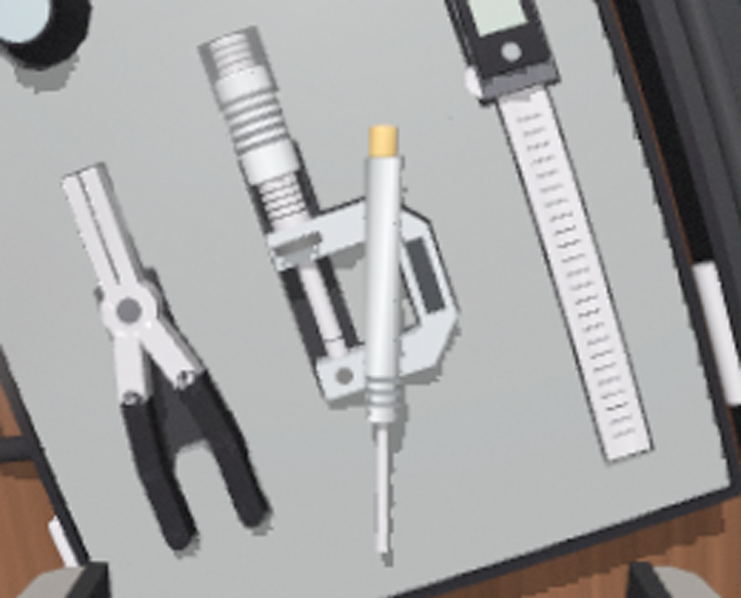

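```bash
python3 -m handwheel '.033 .005 .05 0 0 0 -.2;.033 .005 .1 0 0 0 -.2;.033 .005 .12 0 0 0 -.2;.033 .005 .12 0 0 0 -.2;.033 .005 .12 0 0 0 -.2;.033 .005 .12 0 0 0 -.2;.033 .005 .12 0 0 0 -.2' 20
python3 - <<'E'
from h import *
from cell import env,optics
import pickle
s=env.get_state();p=optics.camera("wrist");pickle.dump((s,p),open("w2.pkl","wb"))
print(s["ee_pos"],s["eef_rot"])
im=p["image"].copy()
for X in [(563,-5,43.5),(s["ee_pos"][0],s["ee_pos"][1],43.5)]:
    u,v=wproj(p,s,X);print(u,v);cv2.drawMarker(im,(int(u),int(v)),(255,0,0),0,8)
cv2.imwrite("pics/w2.png",im[:,:,::-1])
E
```

```text
time_s: 3.25
ee_pos: [565.2, -6.2, 96.6]
eef_rot: [0.001, 0.751, 0.66, 0.001]
force: [0.7, -0.3, 1.1]
gripper_width: 38.4
[565.23749489  -6.24958222  96.59082614] [0.00111849 0.75092774 0.66038228 0.00123309]
315.06423808944174 259.0609310367519
318.8140300224934 260.47299859139315
```

View pics/w2.png

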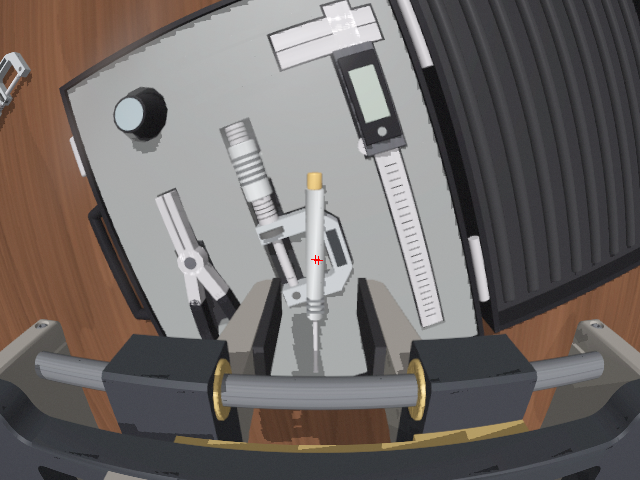

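Run:
```python
from h import *
import pickle
s,p=pickle.load(open("w2.pkl","rb"))
for n,u,v in [("cap",314.5,173),("capj",314.5,188),("mid",316,260),("hend",316.5,318),("tip",316,350)]: print(n,wbp(p,s,u,v,44).round(1))
cv2.imwrite("pics/w2c.png",cv2.resize(p["image"][150:370,230:430],None,fx=2.7,fy=2.7,interpolation=cv2.INTER_CUBIC)[:,:,::-1])
```

```text
cap [569.8  49.1  44. ]
capj [568.6  40.   44. ]
mid [563.5  -5.5  44. ]
hend [558.4 -46.9  44. ]
tip [554.7 -72.6  44. ]
```

View pics/w2c.png

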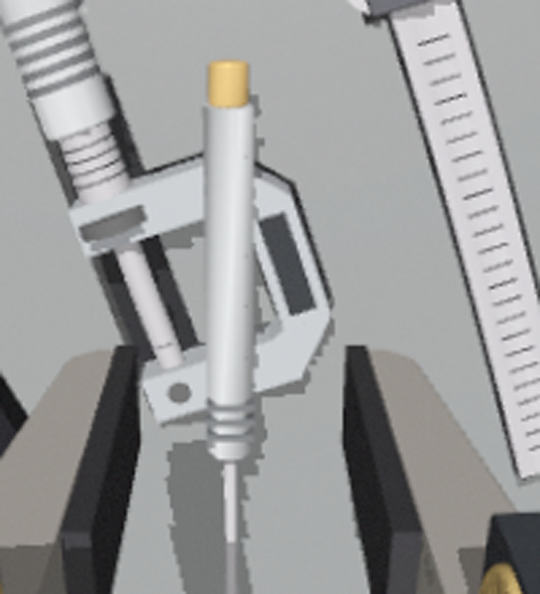

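```bash
python3 -m handwheel '.002 -.001 .03 0 0 0 -.2;.002 -.001 .04 0 0 0 -.2;.002 -.001 .048 0 0 0 -.2;.002 -.001 .048 0 0 0 -.2;.002 -.001 .048 0 0 0 -.2'
```

```text
time_s: 3.8
ee_pos: [563.5, -4.1, 47.1]
eef_rot: [0.0, 0.751, 0.66, 0.0]
force: [0.0, -0.0, 0.5]
gripper_width: 36.6
```

Well aligned. I'll go down 6.5 mm, staying above the frame, and close.

```bash
python3 -m handwheel '0 0 .004 0 0 0 -.2;0 0 .0065 0 0 0 -.2;0 0 .0065 0 0 0 -.2;0 0 .0065 0 0 0 -.6;0 0 .0065 0 0 0 -1;0 0 .0065 0 0 0 -1;0 0 .0065 0 0 0 -1;0 0 .0065 0 0 0 -1;0 0 .0065 0 0 0 -1' 20
```

```text
time_s: 4.7
ee_pos: [563.2, -4.0, 40.1]
eef_rot: [0.0, 0.751, 0.66, 0.0]
force: [-0.3, -0.8, 0.1]
gripper_width: 9.5
```

```bash
python3 -m handwheel '0 0 -.01 0 0 0 -1;0 0 -.04 0 0 0 -1;0 0 -.08 0 0 0 -1;0 0 -.11 0 0 0 -1;0 0 -.11 0 0 0 -1'
python3 - <<'E'
from h import *
from cell import env,optics
p=optics.camera("wrist")
print(env.get_state()["ee_pos"],env.get_state()["gripper_width"])
cv2.imwrite("pics/w3.png",p["image"][:,:,::-1])
E
```

```text
time_s: 5.2
ee_pos: [566.0, -4.1, 155.1]
eef_rot: [0.003, 0.751, 0.66, 0.003]
force: [0.6, 0.1, -0.9]
gripper_width: 9.7
[564.62462259  -4.05941889 152.69440097] 9.936030426989662
```

View pics/w3.png

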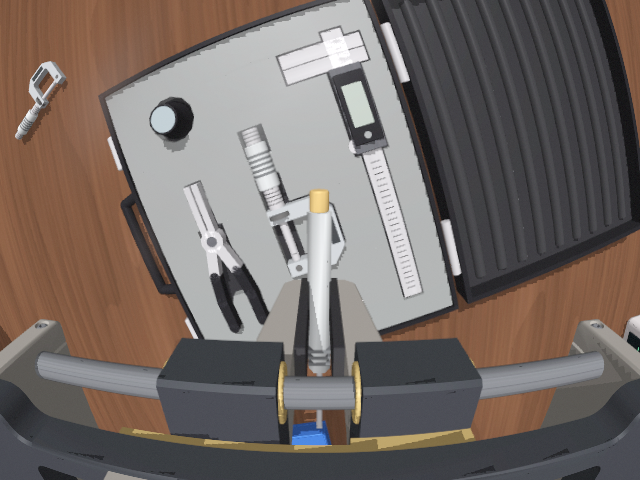

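The driver is held level at mid-handle and the micrometer has not moved. Next I carry it to the tray while turning.

```bash
python3 -m handwheel '-.05 -.01 0 0 0 .15 -1;-.1 -.02 0 0 0 .3 -1;-.14 -.03 0 0 0 .45 -1;-.18 -.036 0 0 0 .6 -1;-.21 -.042 0 0 0 .75 -1;-.24 -.048 0 0 0 .9 -1;-.265 -.053 0 0 0 1.05 -1;-.285 -.058 0 0 0 1.2 -1;-.3 -.062 0 0 0 1.3 -1;-.308 -.063 0 0 0 1.39 -1;-.308 -.063 0 0 0 1.39 -1;-.308 -.063 0 0 0 1.39 -1'
python3 - <<'E'
from h import *
from cell import env,optics
import pickle
s=env.get_state();p=optics.camera("wrist");pickle.dump((s,p),open("w4.pkl","wb"))
print(s["ee_pos"],s["eef_rot"],s["gripper_width"])
cv2.imwrite("pics/w4.png",p["image"][:,:,::-1])
E
```

```text
time_s: 6.45
ee_pos: [460.7, -301.0, 149.2]
eef_rot: [-0.001, 1.0, 0.027, -0.001]
force: [0.9, -0.3, -0.1]
gripper_width: 9.8
[ 460.73522878 -300.95972002  149.20838355] [-5.58260209e-04  9.99621588e-01  2.74943555e-02 -6.54916538e-04] 9.838016028680784
```

View pics/w4.png

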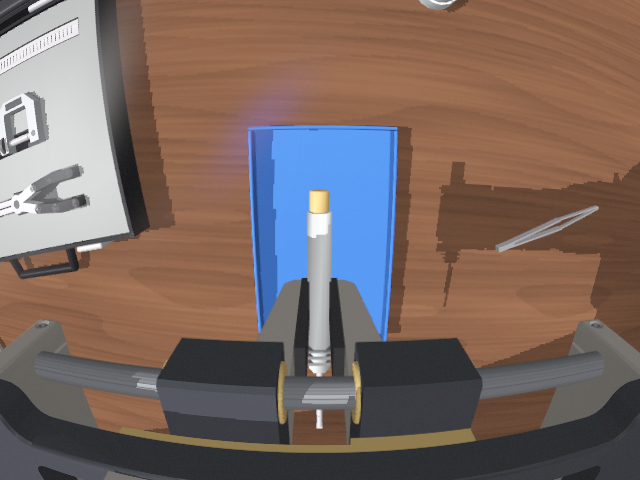

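Run:
```python
from h import *
import pickle
s,p=pickle.load(open("w4.pkl","rb"))
for u,v in [(250,128),(397,128),(264,338),(388,338)]: print(wbp(p,s,u,v,22).round(1))
```

```text
[ 542.3 -242.    22. ]
[ 549.  -358.8   22. ]
[ 354.4 -255.8   22. ]
[ 360.4 -371.8   22. ]
```

```bash
python3 -m handwheel '0 -.002 .04 0 0 0 -1;0 -.002 .08 0 0 0 -1;0 -.002 .11 0 0 0 -1;0 -.002 .13 0 0 0 -1;0 -.002 .137 0 0 0 -1;0 -.002 .141 0 0 0 -1;0 -.002 .143 0 0 0 -1;0 -.002 .143 0 0 0 -1'
```

```text
time_s: 7.3
ee_pos: [461.8, -299.7, 7.9]
eef_rot: [0.0, 1.0, 0.027, 0.001]
force: [-0.3, -0.3, -0.8]
gripper_width: 9.6
```

```bash
python3 -m handwheel '0 0 .001 0 0 0 -1;0 0 .001 0 0 0 -.7;0 0 .001 0 0 0 -.5;0 0 .001 0 0 0 -.5;0 0 .001 0 0 0 -.5;0 0 -.03 0 0 0 -.5;0 0 -.08 0 0 0 -.5;0 0 -.13 0 0 0 -.5;0 0 -.17 0 0 0 -.5;0 0 -.19 0 0 0 -.5;0 0 -.19 0 0 0 -.5'
python3 - <<'E'
from h import *
from cell import env,optics
import pickle
s=env.get_state();p=optics.camera("wrist");pickle.dump((s,p),open("w5.pkl","wb"))
print(s["ee_pos"],s["gripper_width"])
cv2.imwrite("pics/w5.png",p["image"][:,:,::-1])
E
```

```text
time_s: 8.4
ee_pos: [462.9, -300.6, 200.5]
eef_rot: [0.002, 1.0, 0.026, 0.003]
force: [0.0, -0.1, 0.2]
gripper_width: 22.7
[ 462.87660742 -300.58980519  200.45306409] 22.682022454448926
```

View pics/w5.png

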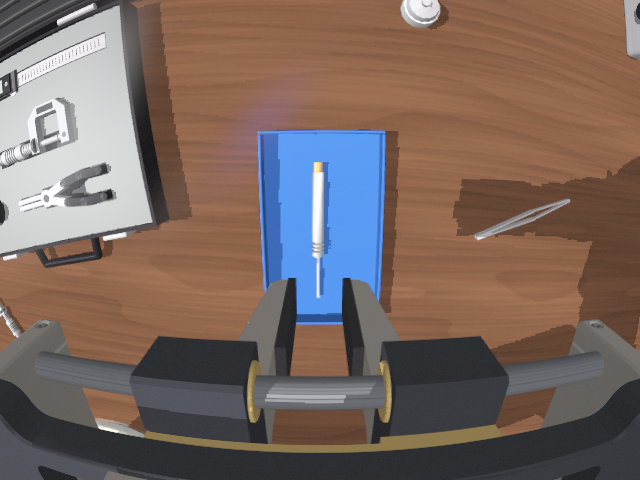

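```bash
python3 -m handwheel '.01 -.025 -.02 0 0 -.15 -.5;.02 -.05 -.03 0 0 -.3 -.6;.03 -.075 -.03 0 0 -.44 -.7;.04 -.1 -.03 0 0 -.59 -1;.05 -.13 -.03 0 0 -.74 -1;.06 -.16 -.03 0 0 -.88 -1;.07 -.19 -.03 0 0 -1.03 -1;.08 -.22 -.03 0 0 -1.18 -1;.086 -.245 -.03 0 0 -1.32 -1;.092 -.265 -.03 0 0 -1.47 -1;.092 -.265 -.03 0 0 -1.6 -1;.092 -.265 -.03 0 0 -1.71 -1'
python3 -m handwheel '0 0 0 0 0 0 -1;0 0 0 0 0 0 -1'
python3 - <<'E'
from h import *
from cell import env,optics
import pickle
s=env.get_state();p=optics.camera("wrist");pickle.dump((s,p),open("w6.pkl","wb"))
print(s["ee_pos"],s["eef_rot"],s["gripper_width"])
cv2.imwrite("pics/w6.png",p["image"][:,:,::-1])
E
```

```text
time_s: 9.65
ee_pos: [538.0, -29.1, 224.6]
eef_rot: [-0.002, 0.633, 0.774, -0.001]
force: [0.8, -0.7, -0.3]
gripper_width: 0.1
time_s: 9.85
ee_pos: [538.4, -30.0, 225.6]
eef_rot: [-0.001, 0.637, 0.771, -0.001]
force: [0.3, 0.1, -1.1]
gripper_width: 0.1
[538.38352795 -30.01674896 225.59619175] [-9.34756041e-04  6.37373164e-01  7.70554406e-01 -6.95454563e-04] 0.09854147057398625
```

View pics/w6.png

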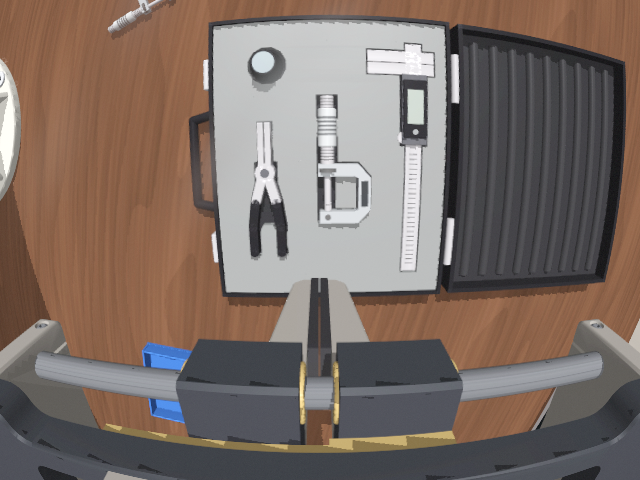

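Run:
```python
from h import *
import pickle
s,p=pickle.load(open("w6.pkl","rb"))
im=p["image"]
for i,(r,c) in enumerate([((85,275),(235,395)),((10,310),(195,465))]):
    f=4.0 if i==0 else 2
    cv2.imwrite(f"pics/w6c{i}.png",cv2.resize(im[r[0]:r[1],c[0]:c[1]],None,fx=3.1 if i==0 else 2,fy=3.1 if i==0 else 2,interpolation=cv2.INTER_CUBIC)[:,:,::-1])
C=[wbp(p,s,u,v,34) for u,v in [(209,23),(450,22),(440,292),(224,296)]]
for c in C: print(c.round(1))
print(np.mean(C,0))
print([np.linalg.norm(C[i]-C[(i+1)%4]) for i in range(4)])
T=rq(s["eef_rot"]);print("tool y deg",np.degrees(np.arctan2(T[1,1],T[0,1])))
```

```text
[394.1 142.4  34. ]
[629.  191.2  34. ]
[685.3 -90.5  34. ]
[ 452.8 -139.1   34. ]
[540.27675603  26.01216789  34.        ]
[np.float64(239.93521708404793), np.float64(287.2208453660581), np.float64(237.57097166994026), np.float64(287.6142688135808)]
tool y deg 10.807530294091546
```

View pics/w6c0.png

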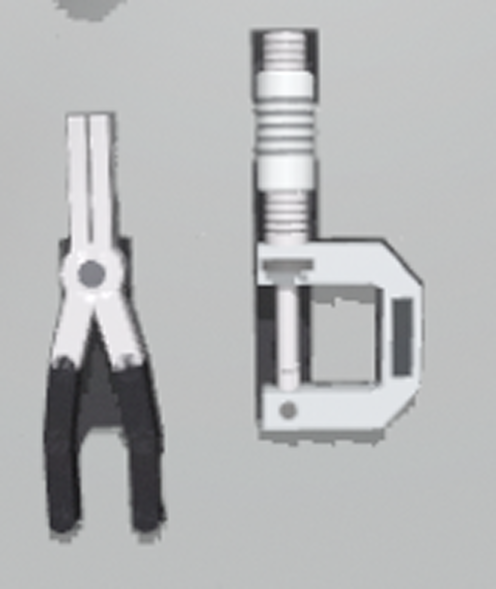

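View pics/w6c1.png

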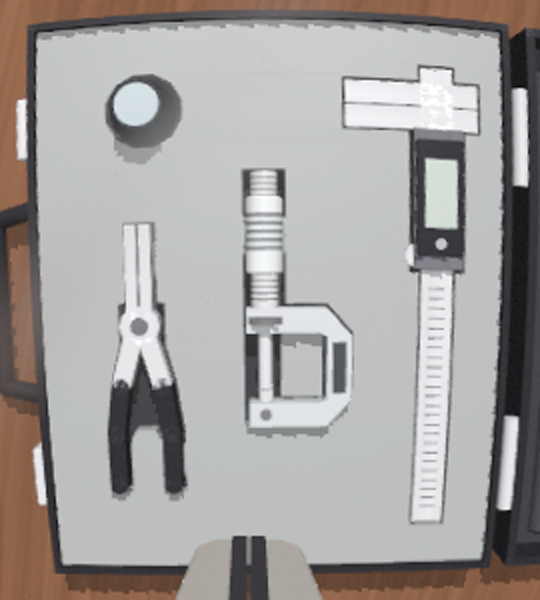

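```bash
cat >> h.py <<'E'
CC=np.array([540.3,26.0]);YAW=np.radians(11.6)
def c2w(x,y,z):
    c,s_=np.cos(YAW),np.sin(YAW);return np.array([CC[0]+c*x-s_*y,CC[1]+s_*x+c*y,z])
P={"anvil":(6,-56,38.5),"thimble":(-4,31.5,41.5),"bow":(32,-33,38.5),"jaws":(-65,17,38.5),"handles":(-65,-82,38.5),"hl":(-79,-82,38.5),"hr":(-51,-82,38.5)}
def shift(n,s):  # TCP shift in tool axes
    T=rq(s["eef_rot"]);w=c2w(*P[n]);return T.T@(w-s["ee_pos"])
E
python3 - <<'E'
from h import *
import pickle
s,p=pickle.load(open("w6.pkl","rb"))
im=cv2.resize(p["image"],None,fx=3,fy=3,interpolation=cv2.INTER_CUBIC)
for n,q in P.items():
    u,v=wproj(p,s,c2w(*q));cv2.drawMarker(im,(int(3*u+1),int(3*v+1)),(255,0,0),0,14,2)
    print(n,c2w(*q).round(1),shift(n,s).round(1))
for n,(u,v) in {"caliper":(410,200),"slider":(415,115),"anv":(345,217),"thim":(327,128),"jaws":(263,135),"hL":(255,240),"hR":(281,240)}.items():
    H=p["hand_eye"];d=wray(p,u,v);d=d/d[2]*p["range_z"][v,u];X=rq(s["eef_rot"])@(H[:3,:3]@d+H[:3,3])+s["ee_pos"];
    c,s_=np.cos(YAW),np.sin(YAW);e=X[:2]-CC;print(n,(c*e[0]+s_*e[1]).round(1),(-s_*e[0]+c*e[1]).round(1),X[2].round(1))
cv2.imwrite("pics/w6m.png",im[255:830,600:1300,::-1])
E
```

```text
anvil [557.4 -27.6  38.5] [ -1.4  19.6 187.1]
thimble [530.   56.1  41.5] [ 86.    8.4 184.1]
bow [5.783e+02 1.000e-01 3.850e+01] [ 22.   45.3 187. ]
jaws [473.2  29.6  38.5] [ 70.7 -52.4 187.3]
handles [493.1 -67.4  38.5] [-28.3 -51.  187.2]
hl [479.4 -70.2  38.5] [-28.5 -65.  187.2]
hr [506.8 -64.6  38.5] [-28.1 -37.1 187.2]
caliper 79.0 -41.8 29.3
slider 80.6 44.0 36.4
anv 11.8 -57.0 38.8
thim -5.1 29.9 40.9
jaws -66.5 24.8 35.6
hL -78.9 -79.7 37.6
hR -52.3 -79.9 38.0
```

View pics/w6m.png

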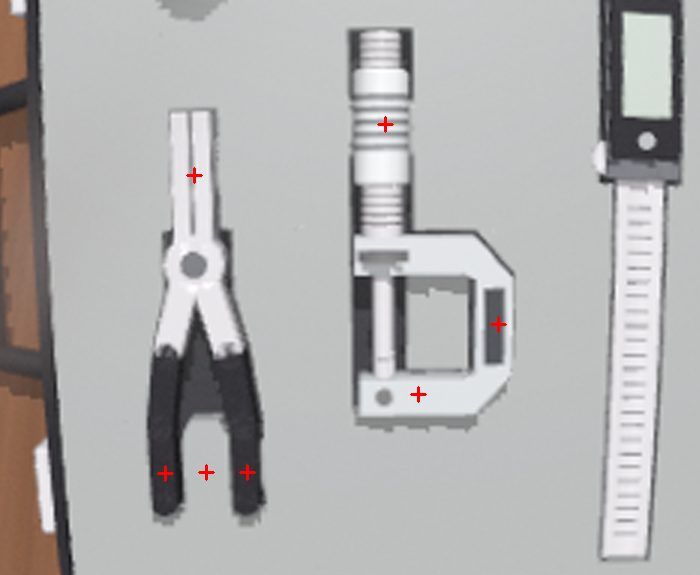

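```bash
python3 -m handwheel '-.001 .02 .04 0 0 -.014 -1;-.001 .02 .08 0 0 -.014 -1;-.001 .02 .12 0 0 -.014 -1;-.001 .02 .15 0 0 -.014 -1;-.001 .02 .17 0 0 -.014 -1;-.001 .02 .178 0 0 -.014 -1;-.001 .02 .18 0 0 -.014 -1;-.001 .02 .18 0 0 -.014 -1'
```

```text
time_s: 10.7
ee_pos: [559.3, -27.3, 47.6]
eef_rot: [0.0, 0.631, 0.776, 0.0]
force: [-0.3, 1.1, -0.1]
gripper_width: 0.4
```

```bash
python3 -m handwheel '0 0 .003 0 0 0 -1;0 0 .006 0 0 0 -1;0 0 .008 0 0 0 -1;0 0 .009 0 0 0 -1;0 0 .01 0 0 0 -1;0 0 .011 0 0 0 -1;0 0 .011 0 0 0 -1'
```

```text
time_s: 11.4
ee_pos: [559.6, -27.2, 37.0]
eef_rot: [0.001, 0.631, 0.776, 0.0]
force: [-0.6, -0.8, 7.6]
gripper_width: 0.6
```

```bash
python3 -m handwheel '0 0 .001 0 0 0 -1;0 0 .002 0 0 0 -1;0 0 .003 0 0 0 -1;0 0 .004 0 0 0 -1;0 0 .0045 0 0 0 -1;0 0 .0045 0 0 0 -1'
```

```text
time_s: 12.0
ee_pos: [560.1, -27.3, 33.6]
eef_rot: [0.001, 0.631, 0.776, 0.001]
force: [-3.9, -1.0, 19.9]
gripper_width: 0.4
```

```bash
python3 -m handwheel '0 0 .0005 0 0 0 -1;0 0 .001 0 0 0 -1;0 0 .001 0 0 0 -1'
```

```text
time_s: 12.3
ee_pos: [560.2, -27.4, 33.4]
eef_rot: [0.001, 0.631, 0.776, 0.001]
force: [-6.9, -0.9, 30.3]
gripper_width: 0.5
```

```bash
python3 -m handwheel '0 0 -.015 0 0 0 -1;0 0 -.03 0 0 0 -1;.03 -.004 -.03 0 0 0 -1;.06 -.008 -.03 0 0 0 -1;.088 -.012 -.03 0 0 0 -1;.088 -.012 -.03 0 0 0 -1;.088 -.012 -.025 0 0 0 -1;.088 -.012 -.02 0 0 0 -1;.088 -.012 -.016 0 0 0 -1;.088 -.012 -.016 0 0 0 -1'
python3 - <<'E'
from h import *
from cell import env
s=env.get_state();print(shift("thimble",s).round(1))
E
```

```text
time_s: 13.3
ee_pos: [528.9, 55.8, 45.7]
eef_rot: [-0.0, 0.631, 0.776, -0.0]
force: [-0.6, -0.1, -0.3]
gripper_width: 0.4
[0.1 1.2 4.2]
```

```bash
python3 -m handwheel '0 .001 .002 0 0 0 -1;0 .001 .004 0 0 0 -1;0 .001 .005 0 0 0 -1;0 .001 .006 0 0 0 -1;0 .001 .007 0 0 0 -1;0 .001 .008 0 0 0 -1;0 .001 .009 0 0 0 -1;0 .001 .0095 0 0 0 -1;0 .001 .0095 0 0 0 -1'
```

```text
time_s: 14.2
ee_pos: [530.7, 56.9, 37.7]
eef_rot: [0.0, 0.631, 0.776, 0.0]
force: [-0.9, 0.8, 6.1]
gripper_width: 0.5
```

```bash
python3 -m handwheel '0 0 .001 0 0 0 -1;0 0 .002 0 0 0 -1;0 0 .003 0 0 0 -1;0 0 .0035 0 0 0 -1;0 0 .0035 0 0 0 -1'
```

```text
time_s: 14.7
ee_pos: [530.8, 57.1, 35.8]
eef_rot: [0.0, 0.631, 0.776, 0.001]
force: [-6.6, 1.7, 28.7]
gripper_width: 0.3
```

```bash
python3 -m handwheel '0 0 -.015 0 0 0 -1;0 0 -.03 0 0 0 -.74;-.03 -.02 -.03 0 0 0 -.74;-.06 -.04 -.03 0 0 0 -.74;-.09 -.055 -.03 0 0 0 -.74;-.114 -.062 -.03 0 0 0 -.74;-.114 -.062 -.03 0 0 0 -.74;-.114 -.062 -.02 0 0 0 -.74;-.114 -.062 -.011 0 0 0 -.74;-.114 -.062 -.01 0 0 0 -.74;-.114 -.062 -.01 0 0 0 -.74'
python3 - <<'E'
from h import *
from cell import env
s=env.get_state();print(shift("handles",s).round(1))
E
```

```text
time_s: 15.8
ee_pos: [492.3, -66.7, 42.8]
eef_rot: [-0.001, 0.63, 0.776, -0.0]
force: [-0.1, -0.2, 0.6]
gripper_width: 11.9
[-0.9  0.6  4.3]
```

```bash
python3 -m handwheel '-.001 .001 .003 0 0 0 -.74;-.001 .001 .005 0 0 0 -.74;-.001 .001 .006 0 0 0 -.74;-.001 .001 .007 0 0 0 -.74;-.001 .001 .008 0 0 0 -.74;-.001 .001 .009 0 0 0 -.74;-.001 .001 .01 0 0 0 -.74;-.001 .001 .011 0 0 0 -.74;-.001 .001 .011 0 0 0 -.74'
```

```text
time_s: 16.7
ee_pos: [494.8, -68.5, 33.3]
eef_rot: [0.001, 0.631, 0.776, 0.0]
force: [-0.4, -0.9, 7.0]
gripper_width: 11.8
```

```bash
python3 -m handwheel '-.001 -.001 .001 0 0 0 -.74;-.001 -.001 .002 0 0 0 -.74;-.001 -.001 .0025 0 0 0 -.74;-.001 -.001 .0025 0 0 0 -.74'
```

```text
time_s: 17.1
ee_pos: [494.9, -68.8, 32.6]
eef_rot: [0.001, 0.631, 0.776, 0.001]
force: [-5.7, 7.2, 33.6]
gripper_width: 11.7
```

```bash
python3 -m handwheel '0 0 -.015 0 0 0 -.74;0 0 -.03 0 0 0 -1;.03 0 -.03 0 0 0 -1;.07 0 -.03 0 0 0 -1;.1 0 -.03 0 0 0 -1;.1 0 -.03 0 0 0 -1;.1 0 -.02 0 0 0 -1;.1 0 -.013 0 0 0 -1;.1 0 -.013 0 0 0 -1'
python3 - <<'E'
from h import *
from cell import env
s=env.get_state();print(shift("jaws",s).round(1))
E
```

```text
time_s: 18.0
ee_pos: [472.0, 27.5, 41.8]
eef_rot: [-0.001, 0.631, 0.776, -0.001]
force: [0.3, 0.5, -0.5]
gripper_width: 0.3
[1.7 1.6 3.3]
```

```bash
python3 -m handwheel '.001 .001 .002 0 0 0 -1;.001 .001 .004 0 0 0 -1;.001 .001 .005 0 0 0 -1;.001 .001 .006 0 0 0 -1;.001 .001 .007 0 0 0 -1;.001 .001 .008 0 0 0 -1;.001 .001 .009 0 0 0 -1;.001 .001 .01 0 0 0 -1;.001 .001 .01 0 0 0 -1'
```

```text
time_s: 18.9
ee_pos: [473.8, 29.6, 33.3]
eef_rot: [0.0, 0.631, 0.776, 0.0]
force: [-0.6, 1.8, 2.6]
gripper_width: 0.6
```

```bash
python3 -m handwheel '0 0 .001 0 0 0 -1;0 0 .002 0 0 0 -1;0 0 .003 0 0 0 -1;0 0 .003 0 0 0 -1'
```

```text
time_s: 19.3
ee_pos: [474.0, 29.6, 32.2]
eef_rot: [0.0, 0.631, 0.776, 0.0]
force: [-8.6, 1.1, 36.9]
gripper_width: 0.7
```

```bash
python3 -m handwheel '0 0 -.02 0 0 0 -1;0 0 -.06 0 0 0 -1;-.02 .02 -.1 0 0 0 -1;-.04 .03 -.14 0 0 0 -1;-.07 .05 -.17 0 0 0 -1;-.07 .05 -.17 0 0 0 -1;-.07 .05 -.17 0 0 0 -1;-.07 .05 -.17 0 0 0 -1'
cat > chk.py <<'E'
from h import *
from cell import env,optics
import pickle,sys
n=sys.argv[1]
s=env.get_state();p=optics.camera("wrist");pickle.dump((s,p),open(n+".pkl","wb"))
print(s["ee_pos"],s["gripper_width"],s["time_s"])
H=p["hand_eye"]
def Z(u,v):
    d=wray(p,u,v);d=d/d[2]*p["range_z"][v,u];return (rq(s["eef_rot"])@(H[:3,:3]@d+H[:3,3])+s["ee_pos"])[2]
Q=dict(P);Q.update({"insert1":(0,-85,30),"insert2":(-65,65,30),"insert3":(-35,0,30),"insert4":(45,20,30)})
im=cv2.resize(p["image"],None,fx=3,fy=3,interpolation=cv2.INTER_CUBIC)
for k,q in Q.items():
    z=q[2]-(6 if not k.startswith("ins") else 0)
    u,v=wproj(p,s,c2w(q[0],q[1],z));u,v=int(round(u)),int(round(v))
    print(k,(u,v),np.round([np.median([Z(u+a,v+b) for a in(-1,0,1) for b in (-2,-1,0,1,2)])],1))
    cv2.drawMarker(im,(3*u+1,3*v+1),(255,0,0),0,9,1)
cv2.imwrite(f"pics/{n}.png",im[200:800,600:1300,::-1])
E
python3 chk.py w7
```

```text
time_s: 20.1
ee_pos: [535.0, -28.4, 198.5]
eef_rot: [-0.001, 0.631, 0.776, -0.001]
force: [-0.4, 0.1, 0.5]
gripper_width: 0.8
[535.04972196 -28.36881492 198.5017603 ] 0.7789782351302806 20.1
anvil (343, 224) [33.]
thimble (334, 129) [35.2]
bow (372, 200) [32.8]
jaws (266, 145) [30.6]
handles (268, 250) [29.4]
hl (254, 250) [31.8]
hr (283, 250) [31.1]
insert1 (336, 253) [29.4]
insert2 (266, 93) [29.5]
insert3 (299, 163) [29.4]
insert4 (387, 143) [29.1]
```

View pics/w7.png

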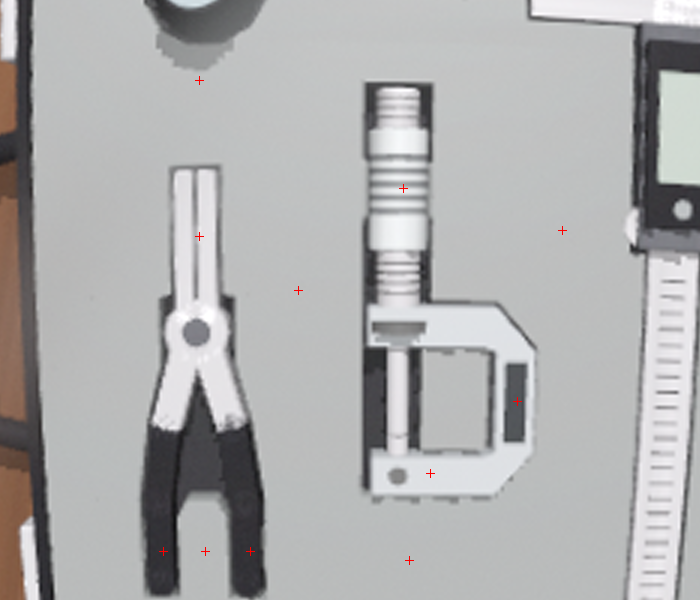

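Run:
```python
from h import *
from cell import env,optics
p=optics.camera("top");a=np.load("top0.npz",allow_pickle=True)
cv2.imwrite("pics/top2.png",p["image"][:,:,::-1])
for l in ["jar","blower","oil_pot","holder","tweezers","loupe","caliper"]:
    b=optics.boxes_of(l,p);print(l,np.round(b[0]["box"]) if b else None)
```

```text
jar [155. 236.  29.  22.]
blower [151. 180.  22.  17.]
oil_pot [452. 167.  19.  14.]
holder [160. 288.  24.  22.]
tweezers [497. 249.  17.   7.]
loupe None
caliper [279. 200.  48.  27.]
```

View pics/top2.png

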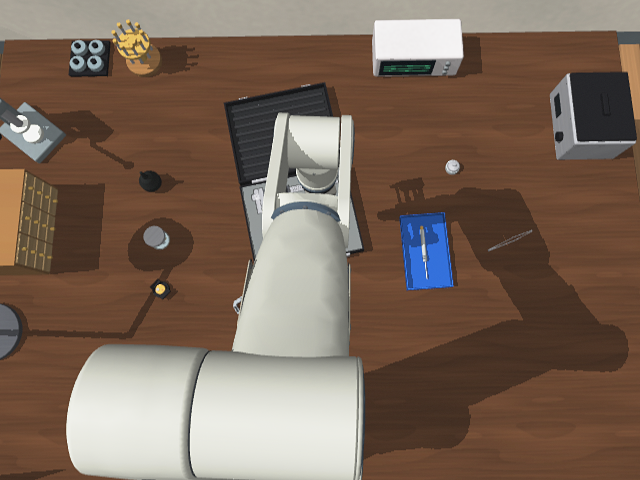

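The screwdriver lies inside the tray at (424,250), nothing else has moved, and the arm is clear of everything. I'll hand the job in.

```bash
python3 -c "
from cell import hand_in
print(hand_in())"
```

```text
the job is handed in; nothing more can be done
None
```

The screwdriver is in the tray, and the micrometer and pliers are pressed home in the insert. I handed the job in at about 20 s of the 54 s allowed; the hand-in itself reported no verdict.

- **Screwdriver:** I gripped it mid-handle and laid it lengthwise in the tray. The last overhead picture shows it well inside the walls.
- **Micrometer and pliers:** I pressed the anvil end, thimble, both handles together and the jaws, each until it met the floor at about 29–37 N. At the last press of each, the fingertips read:

| Point | Fingertip height (mm) | Home height (mm) |
|---|---|---|
| Anvil end | 33.4 | 33 |
| Thimble | 35.8 | 36 |
| Pliers handles | 32.6 | 32 |
| Pliers jaws | 32.2 | 32 |

- **Final height check:** The wrist camera's depth readings came out about 0.6 mm low on the insert face. Corrected for that, the anvil end, bow, thimble and both handles were within about 0.6 mm of home. The jaws reading fell in the groove between them, so for the jaws I rely on the press height.
- **Everything else:** The caliper, loupe and bench items look to be where they were. In the last overhead picture the arm hid the loupe and the detector's tweezers box was off, so I checked the tweezers by eye in that picture and the loupe in the wrist picture.

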